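# Poke a stuck pivot bushing up out of its sleeve

## Task

The ceramic-lined bushing has been pressed too deep into the brass sleeve held in the vise. Take the yellow-handled C-shaped drift, feel gently under the sleeve for the hidden off-centre access hole, and poke the bushing up from below until its top stands about 12 mm above the sleeve's rim, leaving it there, still held in the sleeve. Then stand the drift upright back on its black pad, let go, and leave the row of loose parts undisturbed.

Things in the scene. Friction and masses are not known exactly. Their poses are not given: they have to be found in the camera images.
- vise: Blue bench vise, fixed, gripping an upright brass sleeve. Origin: on the bench straight below the sleeve's axis; z up. Its body stands on the +x side (base plate from x = 50 mm, 150 mm wide). Two jaws with brass pads overhang from it to x = -32 mm, at 86 to 112 mm height, out to y = +-60 mm. The clamping screw with an upright bar sticks out to y = -125 mm at x = 115 mm.
- sleeve_rim (a point): Centre of the sleeve's upper rim, on its axis, 118 mm above the bench. The sleeve: bright brass, outer diameter 56, bore 34, from 75 to 118 mm height, with a foot flange of diameter 68 at 75 to 83 mm. The space under it (0 to 74 mm) is open from the vise's -x side and both y sides, as far as the vise's x = +50 mm.
- sleeve_foot (a point): On the sleeve's axis, 74 mm above the bench, at the hard flat underside of the 6 mm steel plate that closes the bore below. The plate's round access hole, diameter 15, has its centre 8 mm off the axis in a direction that differs each time and shows only from below: find it by touch. A nose that misses stops at 74 mm, one that finds it goes on to the bushing at 80 mm or more.
- bushing (a joint): How far the bushing is raised in the sleeve (m), at most 0.03. At 0 it rests on the plate, its underside 80 mm above the bench and its top 5 mm below the sleeve's rim, so its top stands (value - 5 mm) above the rim. It slides up and down only, with about 8 N of friction, plus 60 N per m/s of speed, and stays where it is left.
- bushing_top (a point): Centre of the top face plane of the bushing: a brass cup of diameter 32, 33 mm tall, closed at the bottom (flat underside of diameter 32), white ceramic lining inside with an 18 mm bore. 33 mm above its underside.
- drift: Loose C-shaped drift, aluminium, about 0.32 kg, standing on its base. Origin: underside, straight below nose and handle; z up; the C opens to +x. Base plate 50 mm wide (y), 10 thick, from x = -85 to +25 mm. Back column 12 x 26 mm, inner face at x = -61 mm. Top arm 26 mm wide, at 140 to 152 mm height, from the column to x = +17 mm.
- drift_nose (a point): Centre of the top end of the nose: an upright steel pin of diameter 8 (16 below 18 mm height), rim rounded 1 mm, pointing up, its top 53 mm above the drift's origin; axes as the drift's. Press lightly: hard presses tilt the drift in the grip, and over 40 N would mar the parts.
- drift_handle (a point): Middle of the yellow handle block, 182 mm above the drift's origin, straight above the nose: 30 mm in x by 26 mm in y, from 152 to 204 mm above the origin; axes as the drift's. Grip it across y from above.
- drift_base (a point): Centre of the underside of the drift's base plate, 30 mm from the origin in -x.
- pad: Black rubber pad on the bench, fixed, 180 (x) x 120 (y) x 4 mm thick, the drift's place. Origin: centre of its underside.
- spool: Red lacquered maple spacer spool, loose, diameter 44, 40 mm tall. Origin: centre of its underside. One of the row; leave alone.
- thrust_washer: Chromed steel washer, loose, outer diameter 48, inner 24, 6 mm thick. Origin: centre of its underside. One of the row; leave alone.
- dome_cap: Copper dome cap, loose, diameter 50, 28 mm tall. Origin: centre of its underside. One of the row; leave alone.
- spare_bushing: Spare ceramic-lined brass bushing, loose, diameter 32, 33 mm tall. Origin: centre of its underside. One of the row; leave alone.
There are look-alikes about, which are no part of the job. Several things have the shape of the pad; the one meant has the colours described above. Several things have the shape of the drift; the one meant has the colours described above.

How it is judged (in metres and radians):
On the way:
1. the drift's nose, through the access hole, has raised the bushing until its top stands 8 to 16 mm above the sleeve's rim (value of joint bushing between 0.013 and 0.021 m and z of drift_nose in the frame of vise above 0.088 m and horizontal distance between drift_nose and sleeve_rim below 0.014 m), for 0.2 s.
At the end, for the whole second after the job is handed in: The bushing's top stands 8 to 16 mm above the sleeve's rim (joint value 0.013 to 0.021 m); the drift stands released, at rest and upright (within 0.08 rad) on its pad, the centre of its base within 55 mm of the pad's centre (value of joint bushing between 0.013 and 0.021 m and horizontal distance between drift_base and pad below 0.055 m and z of drift in the frame of pad between 0.001 and 0.008 m and angle between drift's own z axis and vertical below 0.08 rad and linear speed of drift below 0.02 m/s); the robot touches nothing.
It fails at once if the drift is forced: it presses on the vise, sleeve, plate or bushing with over 40 N (contact force between drift and vise above 40 N).
It fails at once if a part of the row is moved more than 20 mm (distance of any of spool, thrust_washer, dome_cap, spare_bushing from where it was at the start of the episode above 0.02 m).
It also fails if it takes over 61 s, if anything falls off the work surface, if the arm or the gripper's body presses on something with over 40 N, if the wrist force passes 120 N, or if a joint passes its speed limit or range.

## Robot

A 6-joint arm with a two-finger parallel gripper is mounted at the origin on the work surface. World frame = base frame: x ahead of the robot, y to its left, z up, the work surface at z = 0. Lengths are in m, angles in degrees, forces in N, time in s.
With the tool pointing down it reaches from about 0.4 to 0.825 m from the base axis. Payload 7 kg.
Tool frame: the origin (TCP) lies midway between the tips of the shut fingers; the grasp point (between the pads) lies 19 mm behind it (ctrl.grip_point_offset is the distance from the TCP to the grasp point, in m); x points along the fingers, y is the direction in which the jaws open and shut, and the axes are right-handed (so a half turn about x gives the same grasp; the last joint's range is limited). The gripper opens to 88 mm and grips with 3 to 60 N. Pads are 19 mm wide; open, the fingers measure 130 mm over their backs; the gripper's body (78 mm by 193 mm) begins 47 mm behind the grasp point.
Start: joints at [89.33, 20.546, 0.682, 0, -70.136, -16.507], TCP at [0.199, 0.645, 0.204] pointing down, gripper open.
Joint ranges: [-176.03, 176.03], [-82.01, 121.73], [-58.28, 71.71], [-173.87, 95.51], [-174.79, -0.11], [-173.66, 173.66]. Speed limits (degrees/s): [136.94, 136.94, 172.46, 180, 180, 180].

## Interface

Orientations are given as [roll, pitch, yaw] about the fixed x, y, z axes, in that order (R = Rz(yaw) Ry(pitch) Rx(roll)).
In Python, from plant import ctrl gives the robot as it stands.
- The arm moves only by the tool drive_tool, never from a script. Its argument "plan" is a list of rows, each a list of 3 entries, a list of its own where there are three numbers: the shift along the tool's x, y, z in m, then the turn, a rotation vector about the tool's x, y, z in degrees, then the opening, from 0 (shut) to 1 (fully open). In form: [[[dx, dy, dz], [wx, wy, wz], grip], ...]. A call has 1 to 20 rows; each row is the pose to reach, as a shift and turn from the pose measured when the call began, along the tool's axes at that moment; what a row does not reach only later rows make up. A row lasts 1/12 s, in which the tool goes at most 41.7 mm and 7.16 degrees, less where a joint would pass 70% of its speed; a pose out of reach is approached as far as the arm can. A call with a gripper value outside its range is refused whole. The fingers move at their own pace and stop on an object; the grip force is fixed at half the most. Time passes only in rows, so rows that repeat a pose let the fingers close. It gives the time, the measured TCP pose, the force and the opening at its end, in the units of the state.
- ctrl.get_obs(): the state, without advancing time (a new reading comes with each control period).
- ctrl.snapshot(name): name is "scene" or "side" or "wrist"; returns the picture (384x512x3 uint8, blue, green, red); there is no depth.
- ctrl.get_calibration(name): a dict with "fx", "fy", "cx", "cy" (pixels), "dist_coeffs" ([k1, k2, p1, p2, k3] as OpenCV has them; the pictures are not rectified), "R" (3x3) and "t" (3): a world point X has camera coordinates R X + t. Camera axes: x right, y down, z forward; pixel columns grow to the right and rows downward; lengths in m; the calibration is good to about 2 mm. A picture is of the moment at which its call begins: read the wrist's pose just before it. get_calibration takes no time and is no camera call; for the wrist camera it gives the pose at the moment of the call.
- ctrl.close_job(): hands the job in, once; it reports no verdict.
Trained networks look in the newest picture that a camera, given by its name, has taken for a name from the list of things; names that differ only in an ending like _2 or _b are one class to them, and where a whole thing is asked for, a point or a joint stands for the part that bears it (a point fixed in the world has none). Each returns a list of dicts, best first, with "confidence" (0 to 1); they miss things now and then, are a little off and sometimes report something else, mostly with a low value. They report only what shows in the picture. A call takes as long as a camera call. They do not tell look-alikes from the thing itself.
- ctrl.cut_out(camera, name): "pixels" (384x512 bool, what is visible of it) and "pixel" ([column, row] in pixels, amid what is visible of it).
- ctrl.landmark_of(camera, name): "pixel" ([column, row] in pixels: a listed point, or the origin of a listed thing).
The state is a dict: "clock": time; "joint_pos": joint angles; "qvel": joint speeds; "tau": joint torques, N m; "tool_pos": TCP position; "orientation": TCP orientation; "force": force on the tool from outside, world axes, zero at the start; "moment": the same for the moment, N m; "opening": finger opening in m.
Only numpy, scipy, OpenCV 4.12 (cv2) and the standard library are available. Lean on these libraries where they do the work, as an engineer would, in place of code of your own. Each camera call takes 0.05 s, during which the arm holds its last target. There are 200 camera calls.

## Working session

There is one attempt and no reset: what is moved stays moved. The work goes in short steps, Python scripts to look and compute and a tool call to move; the robot and the scene stay as the last step left them, time stands still between calls to the robot, and variables do not carry over. Pictures are saved under pics/ and viewed, about 8 in all and at most 12, crops included, and the job is handed in when it is done.

Besides the shell and the picture viewer there is one more tool, called after "Request:" by a JSON object that holds its "api" and its "payload", one argument or row to a line. drive_tool: Moves the arm, as the interface text tells. Its arguments: {"type":"object","properties":{"plan":{"type":"array","items":{"type":"array"}}},"required":["plan"]}

```bash
ls; mkdir -p pics; python3 - <<'E'
from plant import ctrl
import cv2,numpy as np
o=ctrl.get_obs();print({k:np.round(v,3) for k,v in o.items()}, ctrl.grip_point_offset)
ims=[ctrl.snapshot(n) for n in("scene","side")]
for n,i in zip(("scene","side"),ims): cv2.imwrite(f"pics/{n}0.png",i)
for n in("scene","side"):
  c=ctrl.get_calibration(n);print(n,c['fx'],c['cx'],c['cy'],np.round(c['dist_coeffs'],3),np.round(-np.array(c['R']).T@c['t'],3),np.round(c['R'],2).tolist())
  for t in("drift_handle","drift_nose","drift","drift_base","pad","sleeve_rim","sleeve_foot","vise","bushing_top","spool","thrust_washer","dome_cap","spare_bushing"):
    print(t,[(np.round(d['pixel']).tolist(),round(d['confidence'],2)) for d in ctrl.landmark_of(n,t)][:4])
E
```

```text
pics
{'clock': np.float64(0.0), 'joint_pos': array([ 8.9330e+01,  2.0592e+01,  6.3400e-01, -2.0000e-02, -7.0134e+01,
       -1.6508e+01]), 'qvel': array([ 0.071,  0.029, -0.054, -0.047,  0.03 ,  0.035]), 'tau': array([-0.0000e+00, -5.8271e+01,  2.9306e+01,  6.9970e+00,  7.0000e-03,
       -0.0000e+00]), 'tool_pos': array([0.199, 0.644, 0.203]), 'orientation': array([  94.988,   89.906, -102.197]), 'force': array([ 0.271, -0.616,  0.109]), 'moment': array([-0.045, -0.006, -0.012]), 'opening': np.float64(0.088)} 0.0188
scene 412.08639172537994 259.77902242431327 190.41738533346097 [-0.075  0.     0.     0.     0.   ] [1.182 0.503 0.72 ] [[-0.6, 0.8, -0.02], [0.46, 0.33, -0.82], [-0.65, -0.5, -0.57]]
drift_handle [([164.0, 148.0], 0.7), ([383.0, 298.0], 0.4)]
drift_nose [([169.0, 189.0], 0.73), ([138.0, 222.0], 0.59)]
drift [([138.0, 243.0], 0.9), ([173.0, 206.0], 0.64)]
drift_base [([135.0, 238.0], 0.87), ([176.0, 199.0], 0.84)]
pad [([228.0, 160.0], 0.92), ([187.0, 200.0], 0.68)]
sleeve_rim [([261.0, 214.0], 0.94)]
sleeve_foot [([256.0, 223.0], 0.91), ([383.0, 276.0], 0.25)]
vise [([2
[... 473 characters left out ...]
6, -0.78], [0.53, 0.58, -0.63]]
drift_handle [([376.0, 180.0], 0.96), ([351.0, 214.0], 0.63)]
drift_nose [([346.0, 252.0], 0.73), ([367.0, 217.0], 0.58)]
drift [([364.0, 225.0], 0.91), ([344.0, 262.0], 0.68)]
drift_base [([373.0, 231.0], 0.96), ([340.0, 270.0], 0.63)]
pad [([331.0, 271.0], 0.89), ([281.0, 333.0], 0.64)]
sleeve_rim [([271.0, 178.0], 0.63)]
sleeve_foot [([266.0, 194.0], 0.81), ([220.0, 164.0], 0.52)]
vise [([269.0, 208.0], 0.91), ([349.0, 263.0], 0.47)]
bushing_top [([266.0, 181.0], 0.62)]
spool [([170.0, 188.0], 0.64)]
thrust_washer [([198.0, 166.0], 0.52), ([191.0, 178.0], 0.18)]
dome_cap [([190.0, 181.0], 0.57)]
spare_bushing [([222.0, 162.0], 0.52), ([346.0, 250.0], 0.17)]
```

```bash
python3 - <<'E'
import cv2,numpy as np
a=cv2.imread("pics/scene0.png");b=cv2.imread("pics/side0.png")
cv2.imwrite("pics/a.png",cv2.resize(a,(800,600),interpolation=cv2.INTER_CUBIC))
cv2.imwrite("pics/b.png",cv2.resize(b,(800,600),interpolation=cv2.INTER_CUBIC))
E
```

```text
(no output)
```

View pics/a.png

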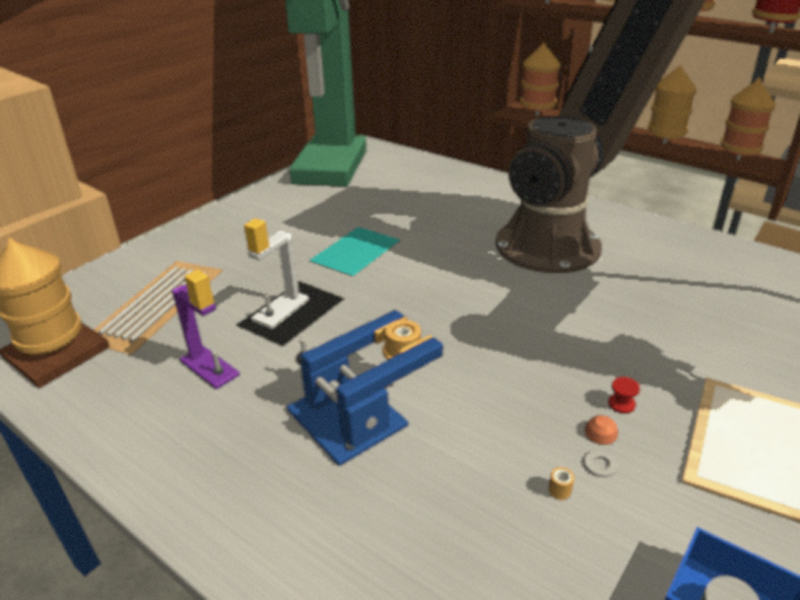

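View pics/b.png

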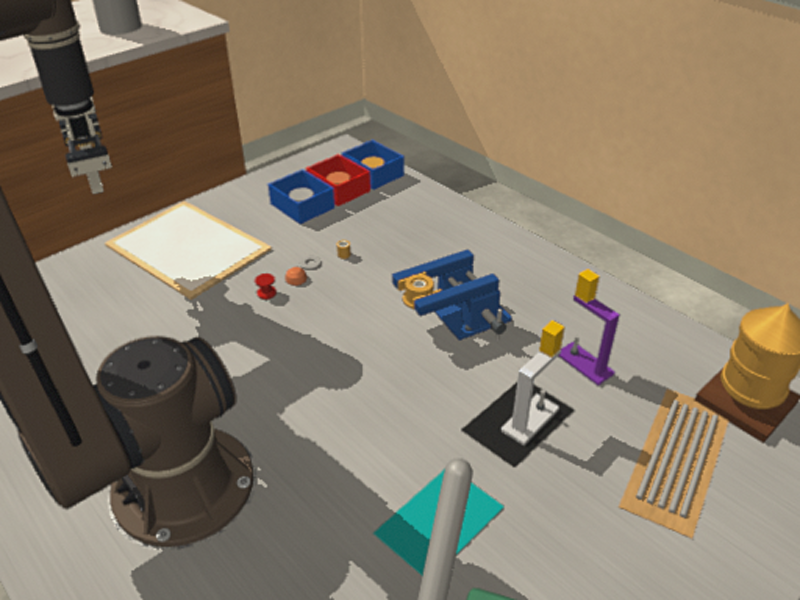

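The scene view shows the silver drift (handle near (164,150) at native scale) on the black pad. The purple drift and teal pad are look-alikes. The vise is in the middle with its jaws toward the robot, and the row of parts lies to the left (+y). Next: triangulate, and crop for corners.

```bash
cat > h.py <<'E'
from plant import ctrl
import cv2,numpy as np
def ray(n,p,c=None):
    c=c or ctrl.get_calibration(n)
    K=np.array([[c['fx'],0,c['cx']],[0,c['fy'],c['cy']],[0,0,1]])
    u=cv2.undistortPoints(np.array([[p]],float),K,np.array(c['dist_coeffs']))[0,0]
    R=np.array(c['R']);return -R.T@np.array(c['t']),R.T@np.array([u[0],u[1],1])
def atz(n,p,z,c=None):
    o,d=ray(n,p,c);return o+d*(z-o[2])/d[2]
def tri(p1,p2,n1="scene",n2="side"):
    A=np.zeros((3,3));b=np.zeros(3);r=[ray(n1,p1),ray(n2,p2)]
    for o,d in r:
        d=d/np.linalg.norm(d);P=np.eye(3)-np.outer(d,d);A+=P;b+=P@o
    X=np.linalg.solve(A,b)
    return X,[np.linalg.norm(np.cross(X-o,d/np.linalg.norm(d))) for o,d in r]
def proj(n,X,c=None):
    c=c or ctrl.get_calibration(n)
    K=np.array([[c['fx'],0,c['cx']],[0,c['fy'],c['cy']],[0,0,1]])
    return cv2.projectPoints(np.atleast_2d(np.array(X,float)),cv2.Rodrigues(np.array(c['R']))[0],np.array(c['t'],float),K,np.array(c['dist_coeffs']))[0][:,0]
E
python3 - <<'E'
from h import *
for k,a,b in[("handle",(164,149),(351,215)),("nose",(170,196),(346,252)),("origin",(173,206),(344,262)),("base",(176,199),(340,270)),("pad",(187,200),(331,271)),("rim",(261,214),(271,178)),("foot",(256,223),(266,194)),("vise",(260,248),(269,208)),("btop",(257,215),(266,181)),
 ("spool",(397,262),(170,188)),("washer",(382,297),(198,166)),("dome",(382,276),(190,181)),("spare",(360,315),(222,162))]:
  X,e=tri(a,b);print(k,np.round(X,4),np.round(e[0],4))
a=cv2.imread("pics/scene0.png");b=cv2.imread("pics/side0.png")
A=cv2.resize(a[120:300,140:295],None,fx=3.3,fy=3.3,interpolation=cv2.INTER_CUBIC)
B=cv2.resize(b[155:305,245:380],None,fx=4,fy=4,interpolation=cv2.INTER_CUBIC)
cv2.imwrite("pics/A.png",A);cv2.imwrite("pics/B.png",B);print(A.shape,B.shape)
E
```

```text
handle [ 0.5564 -0.2977  0.1866] 0.002
nose [ 0.5662 -0.2943  0.0376] 0.0014
origin [ 0.5623 -0.2947 -0.0009] 0.0006
base [ 0.5321 -0.3088  0.0008] 0.0036
pad [ 0.5125 -0.2883 -0.0057] 0.0003
rim [0.5688 0.0264 0.117 ] 0.0075
foot [0.5495 0.0106 0.0714] 0.0046
vise [0.5619 0.0208 0.0006] 0.0035
btop [0.5608 0.0231 0.1095] 0.0045
spool [ 0.3932  0.3279 -0.0077] 0.0024
washer [0.5309 0.347  0.0056] 0.0042
dome [ 0.4645  0.3147 -0.0061] 0.0011
spare [0.6097 0.3217 0.0016] 0.0051
(594, 512, 3) (600, 540, 3)
```

View pics/A.png

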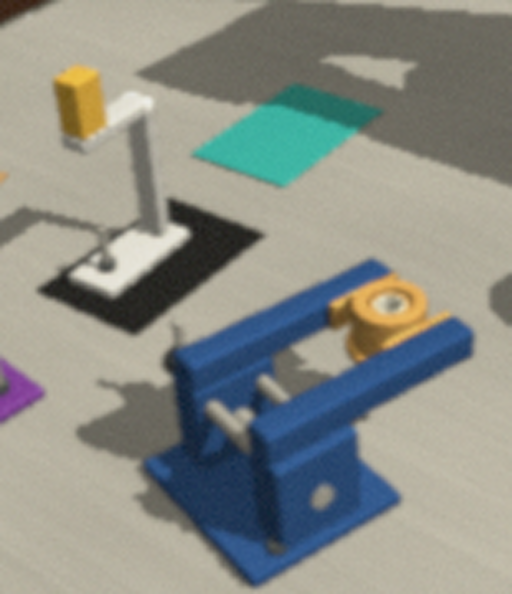

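View pics/B.png

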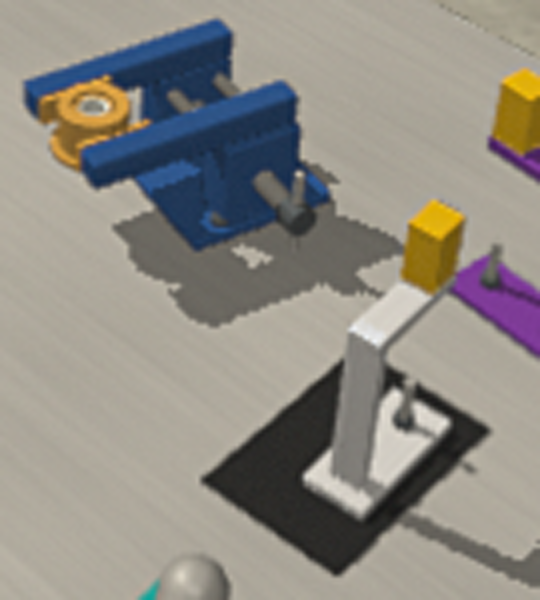

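A shows pad corners (170,200),(262,235),(135,332),(38,290) and the vise jaws' outer edges; B shows the same objects. Drift opens away from robot, roughly.

```bash
python3 - <<'E'
from h import *
A=lambda *p:(140+p[0]/3.3-.35,120+p[1]/3.3-.35)
B=lambda *p:(245+p[0]/4-.4,155+p[1]/4-.4)
def show(t,P): print(t,*[np.round(p[:2],4) for p in P])
pa=[atz("scene",A(*p),.004) for p in[(170,200),(262,235),(135,332),(38,290)]]
pb=[atz("side",B(*p),.004) for p in[(205,480),(338,574),(490,430),(350,350)]]
for P in(pa,pb):
  show("pad",P+[np.mean(P,0)]); 
  for i in range(4):
    d=(P[(i+1)%4]-P[i]);print(np.round(np.linalg.norm(d),3),round(np.degrees(np.arctan2(d[1],d[0])),1),end='; ')
  print()
for t,n,f,p,q,z in[("jaw-y","scene",A,(375,260),(178,352),.112),("jaw+y","scene",A,(472,335),(262,440),.112),("jaw+y","side",B,(25,83),(213,20),.112),("jaw-y top outer","side",B,(97,165),(297,92),.112),
 ("plate","scene",A,(400,497),(252,585),0),("plate end","scene",A,(147,465),(252,585),0.0),
 ("base","scene",A,(112,295),(190,235),.014),("base","scene",A,(70,272),(112,295),.014),("base","side",B,(303,475),(400,385),.014),("base","side",B,(365,513),(450,422),.014),("base","side",B,(303,475),(365,513),.014),
 ("handletop","side",B,(434,202),(464,215),.208),("handletop","scene",A,(55,80),(75,88),.208)]:
  a=atz(n,f(*p),z);b=atz(n,f(*q),z);d=b-a;print(t,n,np.round(a,4)[:2],np.round(b,4)[:2],round(np.linalg.norm(d),3),round(np.degrees(np.arctan2(d[1],d[0])),1))
for n,p in[("scene",A(385,300)),("side",B(93,106))]: print("bushing top",atz(n,p,.113))
E
```

```text
pad [ 0.436  -0.3441] [ 0.4292 -0.231 ] [ 0.6011 -0.223 ] [ 0.6098 -0.337 ] [ 0.519  -0.2838]
0.113 93.4; 0.172 2.7; 0.114 -85.6; 0.174 -177.6; 
pad [ 0.4249 -0.2355] [ 0.431 -0.351] [ 0.6057 -0.3421] [ 0.5933 -0.2224] [ 0.5137 -0.2878]
0.116 -86.9; 0.175 2.9; 0.12 95.9; 0.169 -175.6; 
jaw-y scene [ 0.5178 -0.0267] [ 0.6868 -0.0722] 0.175 -15.1
jaw+y scene [0.5505 0.0853] [0.7197 0.0356] 0.176 -16.4
jaw+y side [0.5409 0.0774] [0.7092 0.0356] 0.173 -13.9
jaw-y top outer side [ 0.5136 -0.0327] [ 0.6877 -0.0748] 0.179 -13.6
plate scene [0.6209 0.0717] [0.7472 0.0395] 0.13 -14.3
plate end scene [ 0.7065 -0.1029] [0.7472 0.0395] 0.148 74.0
base scene [ 0.5846 -0.2665] [ 0.4783 -0.2751] 0.107 -175.4
base scene [ 0.5829 -0.3224] [ 0.5846 -0.2665] 0.056 88.3
base side [ 0.4707 -0.2839] [ 0.5847 -0.2756] 0.114 4.1
base side [ 0.4762 -0.3345] [ 0.5828 -0.3226] 0.107 6.4
base side [ 0.4707 -0.2839] [ 0.4762 -0.3345] 0.051 -83.7
handletop side [ 0.568  -0.2895] [ 0.5721 -0.3106] 0.021 -78.9
handletop scene [ 0.5747 -0.3061] [ 0.5747 -0.2822] 0.024 90.1
bushing top [0.55476688 0.01092457 0.113     ]
bushing top [0.55894125 0.01933669 0.113     ]
```

```bash
cat >> h.py <<'E'
from scipy.spatial.transform import Rotation as Ro
def pose():
    o=ctrl.get_obs();return np.array(o['tool_pos']),Ro.from_euler('xyz',o['orientation'],degrees=True),o
def down(yaw):  # tool x down, tool y at heading yaw (deg)
    y=np.array([np.cos(np.radians(yaw)),np.sin(np.radians(yaw)),0]);x=np.array([0,0,-1.])
    return Ro.from_matrix(np.c_[x,y,np.cross(x,y)])
def move(pos,yaw):
    p,R,o=pose();return np.round(R.inv().apply(np.array(pos)-p),4).tolist(),np.round((R.inv()*down(yaw)).as_rotvec(degrees=True),2).tolist()
E
python3 - <<'E'
from h import *
p,R,o=pose();print(np.round(R.as_matrix(),2).tolist())
c=ctrl.get_calibration("wrist");C=-np.array(c['R']).T@c['t'];print("cam",C, "in tool",R.inv().apply(C-p),"fwd in tool",R.inv().apply(np.array(c['R'])[2]),c['fx'])
for y in(75,-105): print(y,move((.5,.04,.33),y))
for y in(94,-86): print(y,move((.5,-.3,.3),y))
E
```

```text
[[0.0, -0.3, -0.96], [-0.0, -0.96, 0.3], [-1.0, 0.0, -0.0]]
cam [0.27564242 0.62093716 0.38449291] in tool [-0.18054409  0.0003216  -0.07996524] fwd in tool [ 9.56046692e-01 -2.08472196e-04  2.93214392e-01] 295.89312433131425
75 ([-0.126, 0.4891, -0.4659], [177.82, -0.01, 0.0])
-105 ([-0.126, 0.4891, -0.4659], [-2.18, -0.0, -0.0])
94 ([-0.096, 0.8139, -0.5663], [158.82, -0.0, 0.0])
-86 ([-0.096, 0.8139, -0.5663], [-21.18, -0.0, -0.0])
```

```bash
python3 - <<'E'
from h import *
print(move((.59,.01,.30),-105))
E
```

```text
([-0.096, 0.4912, -0.5607], [-2.18, -0.0, -0.0])
```

Request:
{"api": "drive_tool", "payload": {
  "plan": [
    [[-0.096, 0.491, -0.561], [-2.2, 0, 0], 1],
    [[-0.096, 0.491, -0.561], [-2.2, 0, 0], 1],
    [[-0.096, 0.491, -0.561], [-2.2, 0, 0], 1],
    [[-0.096, 0.491, -0.561], [-2.2, 0, 0], 1],
    [[-0.096, 0.491, -0.561], [-2.2, 0, 0], 1],
    [[-0.096, 0.491, -0.561], [-2.2, 0, 0], 1],
    [[-0.096, 0.491, -0.561], [-2.2, 0, 0], 1],
    [[-0.096, 0.491, -0.561], [-2.2, 0, 0], 1],
    [[-0.096, 0.491, -0.561], [-2.2, 0, 0], 1],
    [[-0.096, 0.491, -0.561], [-2.2, 0, 0], 1],
    [[-0.096, 0.491, -0.561], [-2.2, 0, 0], 1],
    [[-0.096, 0.491, -0.561], [-2.2, 0, 0], 1],
    [[-0.096, 0.491, -0.561], [-2.2, 0, 0], 1],
    [[-0.096, 0.491, -0.561], [-2.2, 0, 0], 1],
    [[-0.096, 0.491, -0.561], [-2.2, 0, 0], 1],
    [[-0.096, 0.491, -0.561], [-2.2, 0, 0], 1],
    [[-0.096, 0.491, -0.561], [-2.2, 0, 0], 1],
    [[-0.096, 0.491, -0.561], [-2.2, 0, 0], 1],
    [[-0.096, 0.491, -0.561], [-2.2, 0, 0], 1],
    [[-0.096, 0.491, -0.561], [-2.2, 0, 0], 1]
  ]
}}

```text
clock: 3.07
tool_pos: [0.5911, 0.0078, 0.2995]
orientation: [41.5, 90.0, -153.7]
force: [-0.2, 0.8, -0.9]
opening: 0.0878
```

```bash
python3 - <<'E'
from h import *
c=ctrl.get_calibration("wrist");im=ctrl.snapshot("wrist")
print(np.round(ctrl.get_obs()['joint_pos'],1))
for t in("sleeve_rim","bushing_top","sleeve_foot","vise"):
  for d in ctrl.landmark_of("wrist",t)[:2]: print(t,np.round(d['pixel'],1),round(d['confidence'],2),np.round(atz("wrist",d['pixel'],{"sleeve_rim":.118,"bushing_top":.113,"sleeve_foot":.074,"vise":0}[t],c),4))
print(move((.57,-.30,.30),-86))
cv2.imwrite("pics/w1.png",cv2.resize(im,None,fx=1.5,fy=1.5,interpolation=cv2.INTER_CUBIC))
E
```

```text
[ 19.8  10.   -1.4  -0.  -78.7  55.1]
sleeve_rim [255.2 193.1] 0.79 [0.5586 0.0198 0.118 ]
bushing_top [258.7 191.4] 0.7 [0.5581 0.0152 0.113 ]
sleeve_foot [258.8 185.2] 0.66 [0.5553 0.0157 0.074 ]
sleeve_foot [466.1 126.8] 0.46 [ 0.5614 -0.2887  0.074 ]
vise [257.4 171.5] 0.62 [0.5582 0.0171 0.    ]
([0.0, 0.3059, -0.0607], [-18.88, -0.01, 0.01])
```

View pics/w1.png

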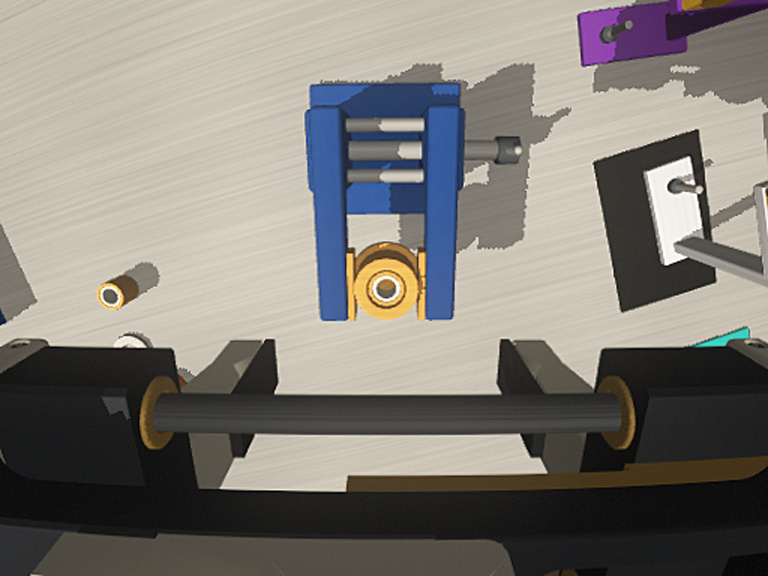

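The sleeve ring is centred near (258,192) native, giving an axis at about (0.558, 0.016). The vise's yaw is about -15°. The path to the drift is clear.

Request:
{"api": "drive_tool", "payload": {
  "plan": [
    [[-0.01, 0.306, -0.061], [-18.9, 0, 0], 1],
    [[-0.01, 0.306, -0.061], [-18.9, 0, 0], 1],
    [[-0.01, 0.306, -0.061], [-18.9, 0, 0], 1],
    [[-0.01, 0.306, -0.061], [-18.9, 0, 0], 1],
    [[-0.01, 0.306, -0.061], [-18.9, 0, 0], 1],
    [[-0.01, 0.306, -0.061], [-18.9, 0, 0], 1],
    [[-0.01, 0.306, -0.061], [-18.9, 0, 0], 1],
    [[-0.01, 0.306, -0.061], [-18.9, 0, 0], 1],
    [[-0.01, 0.306, -0.061], [-18.9, 0, 0], 1],
    [[-0.01, 0.306, -0.061], [-18.9, 0, 0], 1],
    [[-0.01, 0.306, -0.061], [-18.9, 0, 0], 1]
  ]
}}

```text
clock: 4.23
tool_pos: [0.5703, -0.2991, 0.3101]
orientation: [-126.5, 90.0, 57.5]
force: [-0.6, 0.7, -0.3]
opening: 0.0878
```

```bash
python3 - <<'E'
from h import *
c=ctrl.get_calibration("wrist");im=ctrl.snapshot("wrist");p,R,o=pose();print(p,R.as_matrix()[:,1],np.round(o['joint_pos'],1))
for t,z in(("drift_handle",.186),("drift_nose",.057),("drift",.004),("drift_base",.004),("pad",0)):
  for d in ctrl.landmark_of("wrist",t)[:2]: print(t,np.round(d['pixel'],1),round(d['confidence'],2),np.round(atz("wrist",d['pixel'],z,c),4))
cv2.imwrite("pics/w2.png",cv2.resize(im,None,fx=1.5,fy=1.5,interpolation=cv2.INTER_CUBIC))
np.savez("w2.npz",**{k:np.array(v) for k,v in c.items()})
E
```

```text
[ 0.57047734 -0.29873252  0.31025183] [ 7.17812932e-02 -9.97420339e-01 -3.35940978e-04] [-10.3  15.    6.5  -0.  -81.4 104.4]
drift_handle [257.5 187.9] 0.9 [ 0.5599 -0.2999  0.186 ]
drift_handle [217.6  19.8] 0.63 [ 0.7215 -0.251   0.186 ]
drift_nose [260.  163.6] 0.7 [ 0.5597 -0.3034  0.057 ]
drift_nose [232.2  44.9] 0.65 [ 0.7212 -0.254   0.057 ]
drift [232.   58.2] 0.83 [ 0.7106 -0.2498  0.004 ]
drift [252.6 155.2] 0.61 [ 0.562  -0.2913  0.004 ]
drift_base [259.5 175. ] 0.75 [ 0.529  -0.3052  0.004 ]
drift_base [253.6  53.5] 0.64 [ 0.7196 -0.2824  0.004 ]
pad [246.4 181.1] 0.83 [ 0.5157 -0.2836  0.    ]
```

View pics/w2.png

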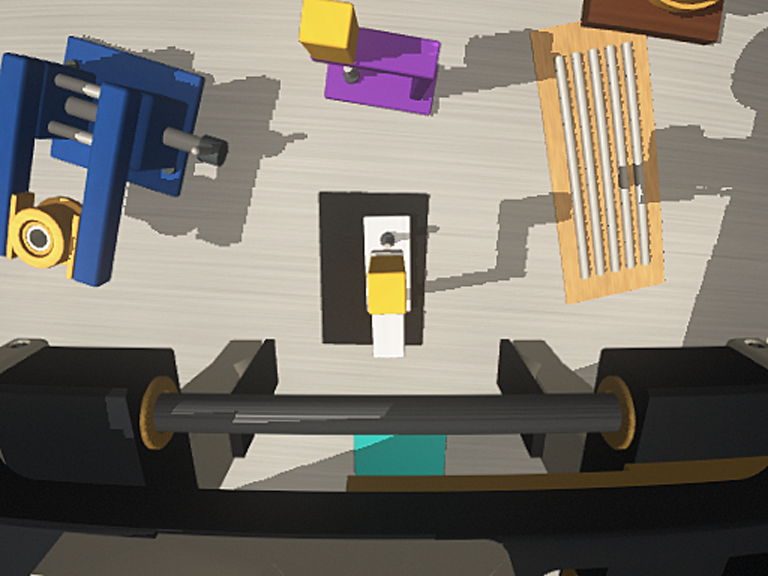

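```bash
python3 - <<'E'
from h import *
c={k:v for k,v in np.load("w2.npz").items()};c={k:(float(v) if v.ndim==0 else v) for k,v in c.items()}
for t,q,z in[("top c",(387.5,296),.208),("top far l",(371,278),.208),("top far r",(405,278),.208),("top near",(368,314),.208),("nr",(406.5,314),.208),("nose",(388,237),.057),("base+x l",(364.5,217),.014),("base+x r",(410.5,216),.014)]:
  print(t,np.round(atz("wrist",(q[0]/1.5-.17,q[1]/1.5-.17),z,c)[:2],4))
for x,y in((.561,-.2985),): print(move((x,y,.167),-86))
E
```

```text
top c [ 0.5567 -0.3008]
top far l [ 0.5685 -0.289 ]
top far r [ 0.5701 -0.3115]
top near [ 0.543  -0.2885]
nr [ 0.5448 -0.3146]
nose [ 0.5683 -0.3006]
base+x l [ 0.5801 -0.2745]
base+x r [ 0.5847 -0.3237]
([0.1433, -0.0013, 0.0095], [0.11, -0.03, 0.01])
```

Request:
{"api": "drive_tool", "payload": {
  "plan": [
    [[0.03, 0.0, 0.0125], [0, 0, 0], 1],
    [[0.07, 0.0, 0.0125], [0, 0, 0], 1],
    [[0.105, 0.0, 0.0125], [0, 0, 0], 1],
    [[0.135, 0.0, 0.0125], [0, 0, 0], 1],
    [[0.143, 0.0, 0.0125], [0, 0, 0], 1],
    [[0.143, 0.0, 0.0125], [0, 0, 0], 1],
    [[0.143, 0.0, 0.0125], [0, 0, 0], 0],
    [[0.143, 0.0, 0.0125], [0, 0, 0], 0],
    [[0.143, 0.0, 0.0125], [0, 0, 0], 0],
    [[0.143, 0.0, 0.0125], [0, 0, 0], 0],
    [[0.143, 0.0, 0.0125], [0, 0, 0], 0],
    [[0.143, 0.0, 0.0125], [0, 0, 0], 0],
    [[0.143, 0.0, 0.0125], [0, 0, 0], 0],
    [[0.143, 0.0, 0.0125], [0, 0, 0], 0]
  ]
}}

```text
clock: 5.7
tool_pos: [0.5581, -0.3001, 0.1675]
orientation: [-176.9, 90.0, 7.2]
force: [-0.3, -0.0, -0.3]
opening: 0.0401
```

Request:
{"api": "drive_tool", "payload": {
  "plan": [
    [[0, 0, 0], [0, 0, 0], 0],
    [[0, 0, 0], [0, 0, 0], 0],
    [[0, 0, 0], [0, 0, 0], 0],
    [[0, 0, 0], [0, 0, 0], 0],
    [[0, 0, 0], [0, 0, 0], 0],
    [[0, 0, 0], [0, 0, 0], 0],
    [[-0.005, 0, 0], [0, 0, 0], 0],
    [[-0.012, 0, 0], [0, 0, 0], 0],
    [[-0.012, 0, 0], [0, 0, 0], 0]
  ]
}}

```text
clock: 6.45
tool_pos: [0.5587, -0.3004, 0.181]
orientation: [162.2, 89.9, -13.7]
force: [1.1, -0.3, -2.3]
opening: 0.0261
```

```bash
python3 - <<'E'
from h import *
p,R,o=pose();print(p,np.round(o['force'],2),np.round(o['moment'],2),o['opening'])
ims=[ctrl.snapshot(n) for n in("scene","side")]
crop=[cv2.resize(ims[0][110:240,110:240],(520,520),interpolation=cv2.INTER_CUBIC),cv2.resize(ims[1][150:300,290:410],(416,520),interpolation=cv2.INTER_CUBIC)]
cv2.imwrite("pics/g.png",cv2.resize(np.hstack(crop),(792,440)))
print(move((.515,-.127,p[2]),-95.5));print(move((.558,.0163,p[2]),-105))
E
```

```text
[ 0.55871067 -0.30036784  0.18101584] [ 1.06 -0.25 -2.26] [-0.08 -0.46  0.01] 0.02614580262231532
([-0.0011, -0.1757, 0.0308], [9.6, -0.09, 0.01])
([-0.0011, -0.3156, -0.0223], [19.1, -0.09, 0.01])
```

View pics/g.png

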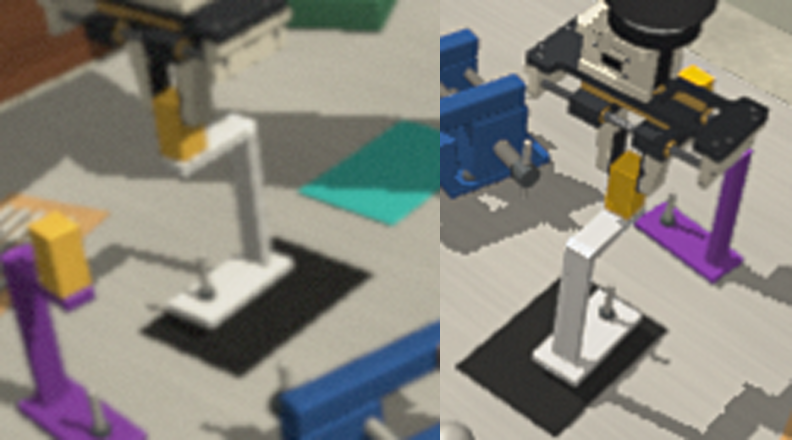

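The drift is lifted level off the pad. Now round to the vise and in under the sleeve.

Request:
{"api": "drive_tool", "payload": {
  "plan": [
    [[0, -0.03, 0.005], [3, 0, 0], 0],
    [[0, -0.06, 0.011], [7, 0, 0], 0],
    [[0, -0.095, 0.017], [11, 0, 0], 0],
    [[0, -0.13, 0.023], [15, 0, 0], 0],
    [[0.002, -0.16, 0.028], [19.1, 0, 0], 0],
    [[0.0045, -0.18, 0.029], [19.1, 0, 0], 0],
    [[0.0045, -0.2, 0.021], [19.1, 0, 0], 0],
    [[0.0045, -0.225, 0.012], [19.1, 0, 0], 0],
    [[0.0045, -0.25, 0.003], [19.1, 0, 0], 0],
    [[0.0045, -0.275, -0.007], [19.1, 0, 0], 0],
    [[0.0045, -0.298, -0.0157], [19.1, 0, 0], 0],
    [[0.0045, -0.3156, -0.0223], [19.1, 0, 0], 0],
    [[0.0045, -0.3156, -0.0223], [19.1, 0, 0], 0],
    [[0.0045, -0.3156, -0.0223], [19.1, 0, 0], 0],
    [[0.0045, -0.3156, -0.0223], [19.1, 0, 0], 0]
  ]
}}

```text
clock: 7.8
tool_pos: [0.5576, 0.0161, 0.1752]
orientation: [-171.6, 89.9, -6.6]
force: [0.2, -0.1, -3.4]
opening: 0.026
```

```bash
python3 - <<'E'
from h import *
p,R,o=pose();print(p,np.round(o['force'],2),np.round(o['moment'],2),o['opening'],R.as_matrix()[:,1:].round(3).tolist())
ims=[ctrl.snapshot(n) for n in("scene","side")]
print([ (d['pixel'],d['confidence']) for d in ctrl.landmark_of("side","drift_nose")[:2]])
crop=[cv2.resize(ims[0][140:290,180:310],(520,600),interpolation=cv2.INTER_CUBIC),cv2.resize(ims[1][110:260,200:340],(560,600),interpolation=cv2.INTER_CUBIC)]
cv2.imwrite("pics/v.png",cv2.resize(np.hstack(crop),(792,440)))
E
```

```text
[0.55759157 0.01612303 0.17520801] [ 0.2  -0.12 -3.37] [-0.13 -0.16  0.01] 0.026032356822902326 [[-0.259, -0.966], [-0.966, 0.259], [-0.0, -0.001]]
[([371.1, 216.1], 0.93), ([268.9, 197.1], 0.67)]
```

View pics/v.png

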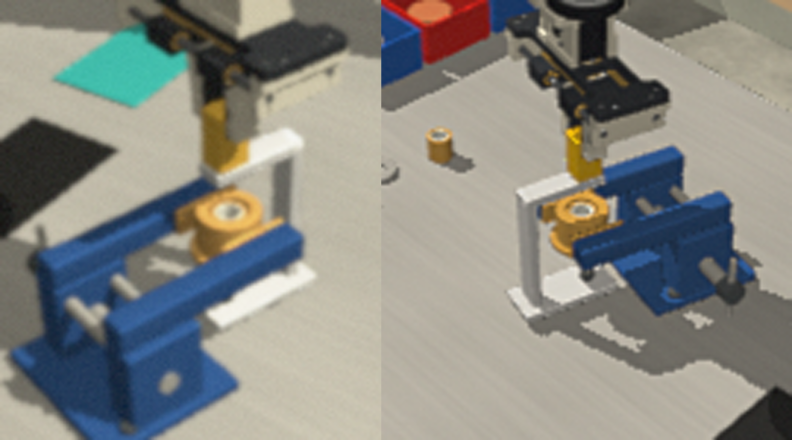

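Everything is in place (drift C around the sleeve, clear of jaws). First touch at vise +x 8 mm.

Request:
{"api": "drive_tool", "payload": {
  "plan": [
    [[0, 0, -0.008], [0, 0, 0], 0],
    [[-0.003, 0, -0.008], [0, 0, 0], 0],
    [[-0.006, 0, -0.008], [0, 0, 0], 0],
    [[-0.008, 0, -0.008], [0, 0, 0], 0],
    [[-0.009, 0, -0.008], [0, 0, 0], 0],
    [[-0.01, 0, -0.008], [0, 0, 0], 0],
    [[-0.0105, 0, -0.008], [0, 0, 0], 0],
    [[-0.0105, 0, -0.008], [0, 0, 0], 0]
  ]
}}

```text
clock: 8.62
tool_pos: [0.5647, 0.0135, 0.1849]
orientation: [3.1, 90.0, 168.0]
force: [1.5, 0.2, -13.0]
opening: 0.0257
```

Request:
{"api": "drive_tool", "payload": {
  "plan": [
    [[0.002, 0, 0], [0, 0, 0], 0],
    [[0.002, -0.0057, 0.0023], [0, 0, 0], 0],
    [[0.002, -0.0057, 0.0023], [0, 0, 0], 0],
    [[0, -0.0057, 0.0023], [0, 0, 0], 0],
    [[-0.001, -0.0057, 0.0023], [0, 0, 0], 0],
    [[-0.001, -0.0057, 0.0023], [0, 0, 0], 0]
  ]
}}

```text
clock: 9.12
tool_pos: [0.5633, 0.0199, 0.1849]
orientation: [-0.1, 89.9, 164.8]
force: [1.0, 1.8, -14.2]
opening: 0.0255
```

Request:
{"api": "drive_tool", "payload": {
  "plan": [
    [[0.002, 0, 0], [0, 0, 0], 0],
    [[0.002, -0.0031, 0.0042], [0, 0, 0], 0],
    [[0.002, -0.0031, 0.0042], [0, 0, 0], 0],
    [[0, -0.0031, 0.0042], [0, 0, 0], 0],
    [[-0.001, -0.0031, 0.0042], [0, 0, 0], 0],
    [[-0.001, -0.0031, 0.0042], [0, 0, 0], 0]
  ]
}}

```text
clock: 9.62
tool_pos: [0.5594, 0.0241, 0.1849]
orientation: [2.2, 89.8, 167.1]
force: [1.2, 0.8, -15.0]
opening: 0.0259
```

Request:
{"api": "drive_tool", "payload": {
  "plan": [
    [[0.002, 0, 0], [0, 0, 0], 0],
    [[0.002, 0.0023, 0.005], [0, 0, 0], 0],
    [[0.002, 0.0023, 0.005], [0, 0, 0], 0],
    [[0, 0.0023, 0.005], [0, 0, 0], 0],
    [[-0.001, 0.0023, 0.005], [0, 0, 0], 0],
    [[-0.001, 0.0023, 0.005], [0, 0, 0], 0]
  ]
}}

```text
clock: 10.12
tool_pos: [0.5532, 0.0231, 0.1849]
orientation: [6.4, 89.7, 171.3]
force: [1.6, -0.8, -15.0]
opening: 0.0259
```

Request:
{"api": "drive_tool", "payload": {
  "plan": [
    [[0.002, 0, 0], [0, 0, 0], 0],
    [[0.002, 0.0053, 0.0016], [0, 0, 0], 0],
    [[0.002, 0.0053, 0.0016], [0, 0, 0], 0],
    [[0, 0.0053, 0.0016], [0, 0, 0], 0],
    [[-0.001, 0.0053, 0.0016], [0, 0, 0], 0],
    [[-0.001, 0.0053, 0.0016], [0, 0, 0], 0]
  ]
}}

```text
clock: 10.62
tool_pos: [0.5498, 0.0184, 0.1853]
orientation: [7.9, 89.6, 172.7]
force: [1.4, -1.2, -13.0]
opening: 0.0258
```

```bash
python3 - <<'E'
from h import *
p,R,o=pose();print(p,np.round(o['force'],2),R.as_matrix().round(4).tolist())
v=lambda a,b:(.558+(a*.966+b*.259)/1e3,.0163+(-a*.259+b*.966)/1e3,p[2])
for q in((-5.66,-5.66),(0,-8),(5.66,-5.66)): print(q,move(v(*q),-105))
E
```

```text
[0.54979179 0.01836993 0.18530673] [  1.38  -1.17 -13.03] [[-0.0064, -0.2612, -0.9653], [0.0008, -0.9653, 0.2612], [-1.0, 0.0009, 0.0064]]
(-5.66, -5.66) ([-0.0, 0.0055, -0.0028], [-0.14, 0.37, -0.05])
(0, -8) ([-0.0, 0.0079, -0.0085], [-0.14, 0.37, -0.05])
(5.66, -5.66) ([-0.0001, 0.0055, -0.0141], [-0.14, 0.37, -0.05])
```

Request:
{"api": "drive_tool", "payload": {
  "plan": [
    [[0.002, 0, 0], [0, 0.37, 0], 0],
    [[0.002, 0.0055, -0.0028], [0, 0.37, 0], 0],
    [[0.002, 0.0055, -0.0028], [0, 0.37, 0], 0],
    [[0, 0.0055, -0.0028], [0, 0.37, 0], 0],
    [[-0.0008, 0.0055, -0.0028], [0, 0.37, 0], 0],
    [[-0.0008, 0.0055, -0.0028], [0, 0.37, 0], 0]
  ]
}}

```text
clock: 11.12
tool_pos: [0.5515, 0.0124, 0.1868]
orientation: [164.2, 89.9, -31.0]
force: [0.5, -0.3, -3.6]
opening: 0.0254
```

Free at z 0.1868 with no contact force, so the nose is in the hole. Raise further.

Request:
{"api": "drive_tool", "payload": {
  "plan": [
    [[-0.001, 0, 0], [0, 0, 0], 0],
    [[-0.002, 0, 0], [0, 0, 0], 0],
    [[-0.003, 0, 0], [0, 0, 0], 0],
    [[-0.003, 0, 0], [0, 0, 0], 0]
  ]
}}

```text
clock: 11.45
tool_pos: [0.5517, 0.0124, 0.1901]
orientation: [174.3, 89.9, -20.9]
force: [0.4, -0.7, -2.7]
opening: 0.0256
```

Request:
{"api": "drive_tool", "payload": {
  "plan": [
    [[-0.001, 0, 0], [0, 0, 0], 0],
    [[-0.002, 0, 0], [0, 0, 0], 0],
    [[-0.003, 0, 0], [0, 0, 0], 0],
    [[-0.004, 0, 0], [0, 0, 0], 0],
    [[-0.005, 0, 0], [0, 0, 0], 0],
    [[-0.006, 0, 0], [0, 0, 0], 0],
    [[-0.006, 0, 0], [0, 0, 0], 0]
  ]
}}

```text
clock: 12.03
tool_pos: [0.5513, 0.0125, 0.1955]
orientation: [130.0, 90.0, -65.1]
force: [1.9, 0.2, -12.2]
opening: 0.0257
```

Request:
{"api": "drive_tool", "payload": {
  "plan": [
    [[-0.001, 0, 0], [0, 0, 0], 0],
    [[-0.002, 0, 0], [0, 0, 0], 0],
    [[-0.003, 0, 0], [0, 0, 0], 0],
    [[-0.004, 0, 0], [0, 0, 0], 0],
    [[-0.005, 0, 0], [0, 0, 0], 0],
    [[-0.006, 0, 0], [0, 0, 0], 0],
    [[-0.007, 0, 0], [0, 0, 0], 0],
    [[-0.008, 0, 0], [0, 0, 0], 0],
    [[-0.009, 0, 0], [0, 0, 0], 0],
    [[-0.01, 0, 0], [0, 0, 0], 0],
    [[-0.011, 0, 0], [0, 0, 0], 0],
    [[-0.012, 0, 0], [0, 0, 0], 0],
    [[-0.012, 0, 0], [0, 0, 0], 0],
    [[-0.012, 0, 0], [0, 0, 0], 0],
    [[-0.012, 0, 0], [0, 0, 0], 0]
  ]
}}

```text
clock: 13.28
tool_pos: [0.5514, 0.0125, 0.2077]
orientation: [146.3, 90.0, -48.8]
force: [0.9, -0.3, -11.7]
opening: 0.0258
```

```bash
python3 - <<'E'
from h import *
p,R,o=pose();print(p,np.round(o['force'],2),R.as_matrix().round(4).tolist())
ims=[ctrl.snapshot(n) for n in("scene","side")]
for n in("scene","side"):
  print(n,[(np.round(d['pixel'],1),round(d['confidence'],2)) for d in ctrl.landmark_of(n,"bushing_top")[:2]],proj(n,[[.558,.0163,z] for z in(.113,.118,.130)]).round(1).tolist())
crop=[cv2.resize(ims[0][185:245,230:290],(480,480),interpolation=cv2.INTER_CUBIC),cv2.resize(ims[1][140:210,240:300],(411,480),interpolation=cv2.INTER_CUBIC)]
cv2.imwrite("pics/u.png",cv2.resize(np.hstack(crop),(780,420)))
E
```

```text
[0.55139214 0.0124692  0.20769532] [  0.91  -0.33 -11.74] [[0.0006, -0.2612, -0.9653], [-0.0006, -0.9653, 0.2612], [-1.0, 0.0005, -0.0007]]
scene [(array([255.6, 208. ]), 0.43), (array([382.6, 276.8]), 0.26)] [[257.3, 212.0], [257.2, 210.4], [257.1, 206.4]]
side [(array([187.9, 177.3]), 0.23)] [[268.3, 181.7], [268.3, 180.4], [268.4, 177.3]]
```

View pics/u.png

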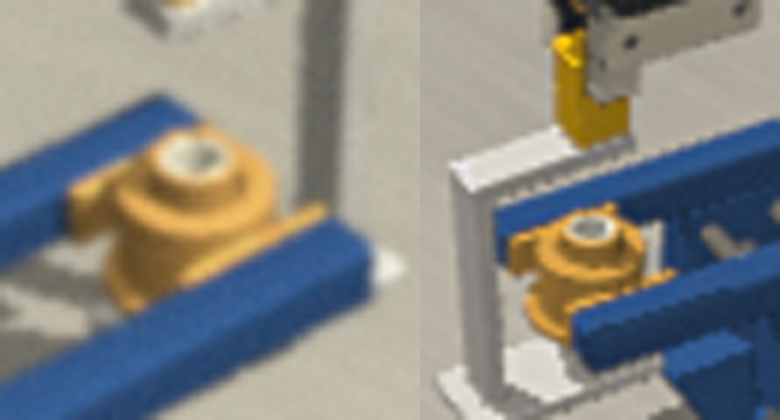

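Bushing now protrudes; by kinematics about 16.8 mm raised (z 0.2077 against 0.1849 at plate contact). Overlay check of rim and bushing-top circles at values of 13, 17 and 21 mm.

```bash
python3 - <<'E'
from h import *
out=[]
for n,(x,y) in(("scene",(235,190)),("side",(248,155))):
  im=np.mean([ctrl.snapshot(n) for _ in range(4)],0).astype(np.uint8)
  s=10;raw=cv2.resize(im[y:y+45,x:x+38],None,fx=s,fy=s,interpolation=cv2.INTER_CUBIC);ov=raw.copy()
  t=np.linspace(0,2*np.pi,80)
  for r,z,col in((28,.118,(255,255,255)),(34,.075,(255,255,0)),(16,.126,(0,0,255)),(16,.130,(0,255,0)),(16,.134,(255,0,255))):
    P=np.c_[.558+r*np.cos(t)/1e3,.0163+r*np.sin(t)/1e3,0*t+z]
    cv2.polylines(ov,[np.round((proj(n,P)-(x,y)+.5)*s).astype(np.int32)],True,col,1)
  out+= [raw,ov] if n=="scene" else [ov]
cv2.imwrite("pics/o.png",cv2.resize(np.hstack(out),(798,315)))
E
```

```text
(no output)
```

View pics/o.png

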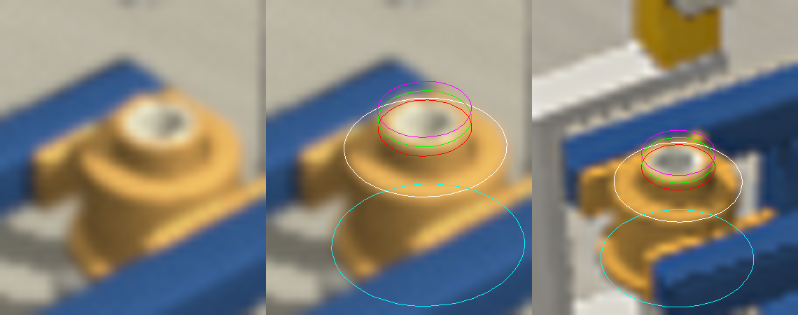

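Circles put the bushing top between 0.126 and 0.130 (raised about 15.5 mm), against 16.8 mm by kinematics. I'll nudge up 1 mm, hold, then withdraw straight down.

Request:
{"api": "drive_tool", "payload": {
  "plan": [
    [[-0.0005, 0, 0], [0, 0, 0], 0],
    [[-0.001, 0, 0], [0, 0, 0], 0],
    [[-0.001, 0, 0], [0, 0, 0], 0],
    [[-0.001, 0, 0], [0, 0, 0], 0],
    [[-0.001, 0, 0], [0, 0, 0], 0],
    [[0.0, 0, 0], [0, 0, 0], 0],
    [[0.002, 0, 0], [0, 0, 0], 0],
    [[0.005, 0, 0], [0, 0, 0], 0],
    [[0.009, 0, 0], [0, 0, 0], 0],
    [[0.013, 0, 0], [0, 0, 0], 0],
    [[0.017, 0, 0], [0, 0, 0], 0],
    [[0.021, 0, 0], [0, 0, 0], 0],
    [[0.025, 0, 0], [0, 0, 0], 0],
    [[0.029, 0, 0], [0, 0, 0], 0],
    [[0.032, 0, 0], [0, 0, 0], 0],
    [[0.032, 0, 0], [0, 0, 0], 0],
    [[0.032, 0, 0], [0, 0, 0], 0]
  ]
}}

```text
clock: 15.3
tool_pos: [0.5514, 0.0124, 0.1755]
orientation: [118.2, 89.9, -76.9]
force: [0.2, -0.1, -2.9]
opening: 0.0262
```

```bash
python3 - <<'E'
from h import *
p,R,o=pose();print(p,np.round(o['force'],2))
for q,y in(((.515,-.127,p[2]),-105),((.545,-.29,p[2]),-86),((.5495,-.290,p[2]),-86)): print(q,move(q,y))
E
```

```text
[0.55139985 0.01238388 0.17546624] [ 0.16 -0.11 -2.9 ]
(0.515, -0.127, np.float64(0.17546624228649046)) ([0.0001, 0.1441, -0.0013], [-0.14, -0.02, -0.05])
(0.545, -0.29, np.float64(0.17546624228649046)) ([0.0003, 0.2936, -0.0728], [-19.14, -0.02, -0.05])
(0.5495, -0.29, np.float64(0.17546624228649046)) ([0.0003, 0.2924, -0.0772], [-19.14, -0.02, -0.05])
```

Request:
{"api": "drive_tool", "payload": {
  "plan": [
    [[0, 0.02, 0], [0, 0, 0], 0],
    [[0, 0.045, 0], [0, 0, 0], 0],
    [[0, 0.07, 0], [0, 0, 0], 0],
    [[0, 0.095, 0], [0, 0, 0], 0],
    [[0, 0.12, 0], [0, 0, 0], 0],
    [[-0.002, 0.144, -0.001], [0, 0, 0], 0],
    [[-0.005, 0.165, -0.011], [-4, 0, 0], 0],
    [[-0.008, 0.19, -0.024], [-8, 0, 0], 0],
    [[-0.008, 0.215, -0.037], [-12, 0, 0], 0],
    [[-0.008, 0.24, -0.05], [-16, 0, 0], 0],
    [[-0.008, 0.265, -0.062], [-19.1, 0, 0], 0],
    [[-0.008, 0.283, -0.071], [-19.1, 0, 0], 0],
    [[-0.008, 0.29, -0.075], [-19.1, 0, 0], 0],
    [[-0.008, 0.29, -0.075], [-19.1, 0, 0], 0],
    [[-0.003, 0.29, -0.075], [-19.1, 0, 0], 0],
    [[0.002, 0.29, -0.075], [-19.1, 0, 0], 0],
    [[0.005, 0.29, -0.075], [-19.1, 0, 0], 0],
    [[0.006, 0.29, -0.075], [-19.1, 0, 0], 0],
    [[0.006, 0.29, -0.075], [-19.1, 0, 0], 0]
  ]
}}

```text
clock: 16.88
tool_pos: [0.5486, -0.2864, 0.1703]
orientation: [137.2, 89.9, -38.8]
force: [-0.6, 1.6, 1.7]
opening: 0.026
```

```bash
python3 - <<'E'
from h import *
p,R,o=pose();print(p,np.round(o['force'],2),np.round(o['moment'],2),R.as_matrix().round(4).tolist())
ims=[ctrl.snapshot(n) for n in("scene","side")]
crop=[cv2.resize(ims[0][120:220,130:230],(480,480),interpolation=cv2.INTER_CUBIC),cv2.resize(ims[1][180:300,300:390],(360,480),interpolation=cv2.INTER_CUBIC)]
cv2.imwrite("pics/p.png",cv2.resize(np.hstack(crop),(735,420)))
E
```

```text
[ 0.54855848 -0.28636601  0.17033373] [-0.64  1.58  1.74] [ 0.69 -0.19 -0.09] [[0.0013, 0.0702, -0.9975], [-0.001, -0.9975, -0.0702], [-1.0, 0.0011, -0.0012]]
```

View pics/p.png

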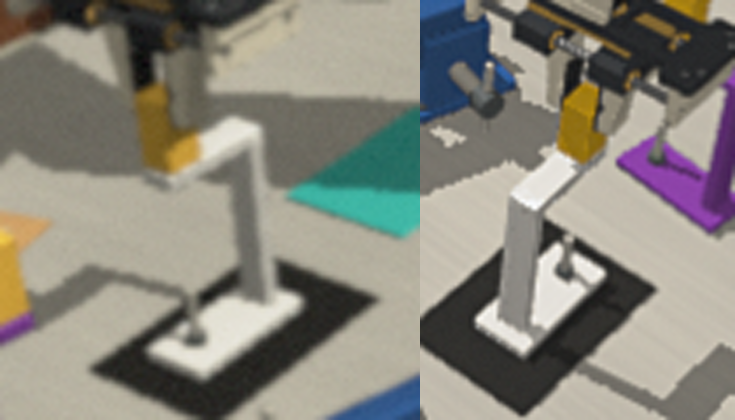

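Request:
{"api": "drive_tool", "payload": {
  "plan": [
    [[0.0008, 0, 0], [0, 0, 0], 0],
    [[0.0008, 0, 0], [0, 0, 0], 0],
    [[0.0008, 0, 0], [0, 0, 0], 0.5],
    [[0.0008, 0, 0], [0, 0, 0], 1],
    [[0.0, 0, 0], [0, 0, 0], 1],
    [[0.0, 0, 0], [0, 0, 0], 1],
    [[0.0, 0, 0], [0, 0, 0], 1],
    [[0.0, 0, 0], [0, 0, 0], 1],
    [[0.0, 0, 0], [0, 0, 0], 1],
    [[-0.01, 0, 0], [0, 0, 0], 1],
    [[-0.03, 0, 0], [0, 0, 0], 1],
    [[-0.06, 0, 0], [0, 0, 0], 1],
    [[-0.1, 0, 0], [0, 0, 0], 1],
    [[-0.13, 0, 0], [0, 0, 0], 1],
    [[-0.13, 0, 0], [0, 0, 0], 1]
  ]
}}

```text
clock: 18.23
tool_pos: [0.5508, -0.2881, 0.3092]
orientation: [150.6, 89.2, -25.3]
force: [0.6, 0.2, 1.2]
opening: 0.0878
```

```bash
python3 - <<'E'
from h import *
p,R,o=pose();print(p,np.round(o['force'],2),o['opening'])
print(move((.60,.0,.24),-105), "stand-off view", move((.61,.0,.26),-105))
for n in("scene","side"):
  ctrl.snapshot(n)
  for t in("drift_handle","drift_base","pad"): print(n,t,[(np.round(d['pixel'],1).tolist(),round(d['confidence'],2)) for d in ctrl.landmark_of(n,t)[:2]])
E
```

```text
[ 0.55076916 -0.28805012  0.30918241] [0.58 0.2  1.19] 0.08775133604588756
([0.0681, -0.2843, -0.0686], [19.03, -0.72, -0.26]) stand-off view ([0.0483, -0.2835, -0.0788], [19.03, -0.72, -0.26])
scene drift_handle [([168.9, 146.3], 0.88), ([124.0, 183.2], 0.71)]
scene drift_base [([133.2, 236.9], 0.93), ([181.8, 201.9], 0.72)]
scene pad [([189.1, 197.0], 0.74), ([229.1, 159.5], 0.74)]
side drift_handle [([348.0, 212.7], 0.76), ([374.7, 181.1], 0.6)]
side drift_base [([376.7, 231.5], 0.84), ([335.0, 266.2], 0.81)]
side pad [([332.3, 270.0], 0.84), ([281.2, 335.7], 0.75)]
```

```bash
python3 - <<'E'
from h import *
print(move((.514,-.148,.235),-105))
E
```

```text
([0.0644, -0.1404, 0.0242], [19.0, 0.02, -0.03])
```

Request:
{"api": "drive_tool", "payload": {
  "plan": [
    [[0, -0.03, 0.005], [6, 0, 0], 1],
    [[0, -0.07, 0.012], [12, 0, 0], 1],
    [[0.02, -0.11, 0.02], [19, 0, 0], 1],
    [[0.045, -0.14, 0.024], [19, 0, 0], 1],
    [[0.064, -0.14, 0.024], [19, 0, 0], 1],
    [[0.064, -0.14, 0.024], [19, 0, 0], 1],
    [[0.064, -0.14, 0.024], [19, 0, 0], 1]
  ]
}}

```text
clock: 19.22
tool_pos: [0.5138, -0.1484, 0.235]
orientation: [41.0, 89.8, -153.9]
force: [0.0, -0.3, 1.3]
opening: 0.0878
```

```bash
python3 - <<'E'
from h import *
def crop(n,x,y,w,h,s,P):
  c=ctrl.get_calibration(n);im=np.mean([ctrl.snapshot(n) for _ in range(3)],0).astype(np.uint8)
  raw=cv2.resize(im[y:y+h,x:x+w],None,fx=s,fy=s,interpolation=cv2.INTER_CUBIC);ov=raw.copy();t=np.linspace(0,2*np.pi,80)
  for r,z,col in((28,.118,(255,255,255)),(16,.126,(0,0,255)),(16,.130,(0,255,0)),(16,.134,(255,0,255))):
    Q=np.c_[.558+r*np.cos(t)/1e3,.0163+r*np.sin(t)/1e3,0*t+z]
    cv2.polylines(ov,[np.round((proj(n,Q,c)-(x,y)+.5)*s).astype(np.int32)],True,col,1)
  return raw,ov
u=proj("wrist",[.558,.0163,.124])[0];print(u)
x,y=int(u[0])-40,int(u[1])-40
a=crop("wrist",max(x,0),y,80,80,5,0);b=crop("scene",235,190,40,40,10,0)
cv2.imwrite("pics/f.png",cv2.resize(np.vstack([np.hstack(a),np.hstack(b)]),(600,600)))
for n,t,z in(("wrist","sleeve_rim",.118),("wrist","bushing_top",.13)): print(t,[(np.round(d['pixel'],1),round(d['confidence'],2)) for d in ctrl.landmark_of(n,t)[:2]],proj(n,[[.558,.0163,q] for q in(.118,.126,.130,.134)]).round(1).tolist())
E
```

```text
[ 94.36508237 181.67373096]
sleeve_rim [(array([ 94. , 182.4]), 0.56)] [[97.8, 181.4], [94.0, 183.5], [92.0, 184.5], [89.9, 185.6]]
bushing_top [(array([ 90.3, 185. ]), 0.67)] [[97.8, 181.3], [93.9, 183.3], [91.9, 184.3], [89.9, 185.4]]
```

View pics/f.png

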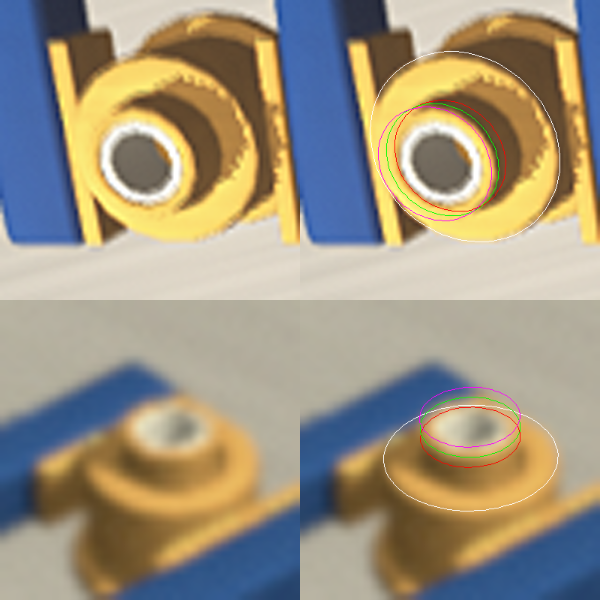

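The wrist view shows the ceramic ring centred on the 0.130 (green) circle once the rim offset is allowed for. That means the top stands about 12 mm above the rim. Last check is the drift's pose, then hand in.

```bash
python3 - <<'E'
from h import *
c=ctrl.get_calibration
for n in("scene","side"): ctrl.snapshot(n)
def best(n,t,q):
  L=[d['pixel'] for d in ctrl.landmark_of(n,t)]
  return min(L,key=lambda p:np.hypot(*(np.array(p)-q))) if L else None
for t,z,a,b in(("drift_handle",.186,(169,146),(348,213)),("drift_base",.004,(182,202),(335,266)),("pad",0,(189,197),(332,270)),("drift_nose",.057,(175,190),(343,248)),("spool",0,(397,262),(170,188)),("thrust_washer",0,(382,297),(198,166)),("dome_cap",0,(382,276),(190,181)),("spare_bushing",0,(360,315),(222,162))):
  p,q=best("scene",t,a),best("side",t,b)
  if p is not None and q is not None: print(t,*[np.round(v,3) for v in(p,q,tri(p,q)[0],atz("scene",p,z),atz("side",q,z))])
ctrl.close_job()
E
```

```text
drift_handle [171.8 148.3] [344.6 213.4] [ 0.545 -0.282  0.189] [ 0.542 -0.286  0.186] [ 0.548 -0.281  0.186]
drift_base [185. 201.] [337.9 264. ] [ 0.533 -0.285  0.005] [ 0.528 -0.279  0.004] [ 0.54  -0.29   0.004]
pad [187.8 198.8] [331.5 270.3] [ 0.511 -0.288 -0.002] [ 0.512 -0.284  0.   ] [ 0.512 -0.291  0.   ]
drift_nose [173. 190.] [341.9 248.9] [ 0.555 -0.289  0.054] [ 0.559 -0.288  0.057] [ 0.55  -0.288  0.057]
spool [398.9 257. ] [173.5 185.9] [0.398 0.324 0.006] [0.384 0.326 0.   ] [0.403 0.323 0.   ]
dome_cap [383.1 274.6] [189.6 178.7] [0.466 0.317 0.002] [0.464 0.317 0.   ] [0.467 0.318 0.   ]
spare_bushing [356.3 314. ] [222.1 163. ] [0.608 0.315 0.   ] [0.606 0.317 0.   ] [0.609 0.313 0.   ]
the job is handed in; nothing more can be done
```

The bushing is raised to the requested height, the drift is back on its black pad, and the job is handed in at about 19.5 s of the 61 s allowed. The hand-in call gives no verdict, so this rests on my own checks.

I gripped the silver, yellow-handled drift and carried it in under the sleeve. Light touches of about 10 N around an 8 mm circle followed, and the sixth, on the vise's -x/-y side, found the access hole. Pushing the bushing up took about 9 N.

**Bushing height:** the wrist-camera view put its top about 12 mm above the rim (joint value about 0.017 m). The arm's height readings gave about 17.8 mm of travel. An earlier scene and side camera estimate, before a final 1 mm nudge, gave about 15.5 mm. All are within the required 13–21 mm.

**Drift:** it looked level on the pad just before I let go. After release, handle, nose and base located to within about 15 mm of a straight upright stance, which is the networks' scatter. I did not measure the tilt more closely than that. Base to pad centre was about 20 mm, against the 55 mm allowed.

**Slight disagreement:** on setting the drift down, contact came about 2.8 mm higher than expected. The drift had probably slipped or tilted a little in the grip during pushing.

**Row of parts:** the spool, dome cap and spare bushing showed no real shift. The networks missed the thrust washer in the last check, so it is unconfirmed, though the arm only passed high above the row at the start. The gripper was open and clear of everything at hand-in.

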